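# Load the snap-press die magazine

### The arm

A 7-joint arm with a two-finger parallel gripper is mounted at the origin on the work surface. World frame = base frame: x ahead of the robot, y to its left, z up, the work surface at z = 0. Lengths are in m, angles in rad, forces in N, time in s.
With the tool pointing down it reaches from about 0.4 to 0.875 m from the base axis. Payload 19.3 kg.
Tool frame: the origin (TCP) lies on the centre line of the jaws, within the pads' length; the fingertips stand 8 mm ahead of it and the grasp point (between the pads) lies 11 mm behind it; z points along the fingers, y is the line along which they close (so a half turn about z gives the same grasp; the last joint's range is limited). The gripper opens to 85 mm and grips with 20 to 120 N. Pads are 22 mm wide; open, the fingers measure 114 mm over their backs; the gripper's body (76 mm by 85 mm) begins 54 mm behind the grasp point. The pads swing forward as they close: fully open they stand 13 mm farther back than shut.
Start: joints at [1.247, 0.521, -0.036, 1.599, 0.021, 1.021, -0.113], TCP at [0.157, -0.605, 0.239] pointing down, gripper open.
Joint ranges: [-2.91, 2.91], [-0.3, 2.13], [-1.5, 1.42], [0.17, 2.43], [-1.26, 4.41], [0.16, 1.93], [-2.52, 2.52]. Speed limits (rad/s): [1.89, 1.89, 2.39, 2.39, 3.01, 3.01, 3.01].

### API

Orientations are given as [roll, pitch, yaw] about the fixed x, y, z axes, in that order (R = Rz(yaw) Ry(pitch) Rx(roll)).
In Python, from workcell import status, grab_frame, camera_params, bot, search_frame, silhouettes gives the robot as it stands.
- The arm moves only by the shell command python3 -m creep 'ROWS' [FORCE]. ROWS is JSON, a list of rows, each a list of 5 numbers: the shift along the tool's x, y, z in units of 60 mm (1.0 is 60 mm), then the turn about the tool's z in units of 8 degrees (1.0 is 8 degrees), then the opening, from 0 (shut) to 1 (fully open). In form: [[x, y, z, twist, hand], ...]. A call has 1 to 5 rows; each row is the pose to reach, as a shift and turn from the pose commanded when the call began, along the tool's axes at that moment; what a row does not reach only later rows make up. A row lasts 1/8 s, in which the tool goes at most 62.5 mm and 10.7 degrees, less where a joint would pass 70% of its speed; a pose out of reach is approached as far as the arm can. A call with a gripper value outside its range is refused whole. The fingers move at their own pace and stop on an object; FORCE is the grip in N (left out, the last holds). Time passes only in rows, so rows that repeat a pose let the fingers close. It gives the time, the measured TCP pose, the force, the opening and the grip force at its end, in the units of the state.
- status.observe(): the state, without advancing time (a new reading comes with each control period).
- grab_frame(name): name is "side" or "top"; returns the picture (400x640x3 uint8, blue, green, red); there is no depth.
- camera_params(name): a dict with "K" (3x3 intrinsics, pixels), "rvec" (rotation vector, rad) and "tvec" (3), from world to camera coordinates, as OpenCV has them. Camera axes: x right, y down, z forward; pixel columns grow to the right and rows downward; lengths in m; the calibration is good to about 2 mm. A picture is of the moment at which its call begins. camera_params takes no time and is no camera call.
- bot.job_done(): hands the job in; it is judged then, once.
Trained networks look in the newest picture that a camera, given by its name, has taken for a name from the list of things; names that differ only in an ending like _2 or _b are one class to them, and where a whole thing is asked for, a point or a joint stands for the part that bears it (a point fixed in the world has none). Each returns a list of dicts, best first, with "p" (0 to 1); they miss things now and then, are a little off and sometimes report something else, mostly with a low value. They report only what shows in the picture. A call takes as long as a camera call. They do not tell look-alikes from the thing itself.
- search_frame(camera, name): "extent" ([left, top, right, bottom] as shares, 0 to 1, of the picture: columns of its width, rows of its height, round what is visible of it).
- silhouettes(camera, name): "mask" (400x640 bool, what is visible of it) and "extent" ([left, top, right, bottom] as shares, 0 to 1, of the picture: columns of its width, rows of its height, round what is visible of it).
The state is a dict: "clock": time; "qpos": joint angles; "qd": joint speeds; "joint_efforts": joint torques, N m; "position": TCP position; "tool_rot": TCP orientation; "force": force on the tool from outside, world axes, zero at the start; "moment": the same for the moment, N m; "grip_width": finger opening in m; "finger_force": force on a finger pad.
Only numpy, scipy, OpenCV 4.12 (cv2) and the standard library are available. Lean on these libraries where they do the work, as an engineer would, in place of code of your own. Each camera call takes 0.05 s, during which the arm holds its last target. There are 200 camera calls.

### The job

Load the die magazine of the snap-fastener press: for each die cartridge lying on the cutting mat (three or four of them), turn the turntable (it has a knob on top) until the nest of the cartridge's own colour stands in the open window, then seat the cartridge flat and square in that nest. When all are loaded, turn the turntable so that the white home disc stands in the middle of the window, and let go. Leave the other things on the table where they are.

Things in the scene. Friction and masses are not known exactly. Their poses are not given: they have to be found in the camera images.
- die_red: Die cartridge, steel with a red grip rib, loose, about 90 g; None throughout if absent. Origin at the centre of its underside, z up, x along its length. Foot 50 x 32 mm, 4 mm tall; body 54 (x) x 36 (y) mm up to 14 mm; on top the red rib, 44 long (x), 14 wide (y), 14 to 36 mm high: pinch it across y. Fits its nest either way round.
- die_yellow: Die cartridge, steel with a yellow grip rib, loose, about 90 g; None throughout if absent. Origin at the centre of its underside, z up, x along its length. Foot 50 x 32 mm, 4 mm tall; body 54 (x) x 36 (y) mm up to 14 mm; on top the yellow rib, 44 long (x), 14 wide (y), 14 to 36 mm high: pinch it across y. Fits its nest either way round.
- die_green: Die cartridge, steel with a green grip rib, loose, about 90 g; None throughout if absent. Origin at the centre of its underside, z up, x along its length. Foot 50 x 32 mm, 4 mm tall; body 54 (x) x 36 (y) mm up to 14 mm; on top the green rib, 44 long (x), 14 wide (y), 14 to 36 mm high: pinch it across y. Fits its nest either way round.
- die_blue: Die cartridge, steel with a blue grip rib, loose, about 90 g; None throughout if absent. Origin at the centre of its underside, z up, x along its length. Foot 50 x 32 mm, 4 mm tall; body 54 (x) x 36 (y) mm up to 14 mm; on top the blue rib, 44 long (x), 14 wide (y), 14 to 36 mm high: pinch it across y. Fits its nest either way round.
- nest_red (a point): The red nest, turning with the turntable: a pocket 59 (x) x 41 (y) mm inside a red fence 10 mm tall, 4 mm thick, for the red cartridge. Origin at the centre of its floor (26 mm above the table), 95 mm from the axis; x tangential (long side), y radially outward, z up. A red mark on the rim shows it too.
- nest_yellow (a point): The yellow nest, turning with the turntable: a pocket 59 (x) x 41 (y) mm inside a yellow fence 10 mm tall, 4 mm thick, for the yellow cartridge. Origin at the centre of its floor (26 mm above the table), 95 mm from the axis; x tangential (long side), y radially outward, z up. A yellow mark on the rim shows it too.
- nest_green (a point): The green nest, turning with the turntable: a pocket 59 (x) x 41 (y) mm inside a green fence 10 mm tall, 4 mm thick, for the green cartridge. Origin at the centre of its floor (26 mm above the table), 95 mm from the axis; x tangential (long side), y radially outward, z up. A green mark on the rim shows it too.
- nest_blue (a point): The blue nest, turning with the turntable: a pocket 59 (x) x 41 (y) mm inside a blue fence 10 mm tall, 4 mm thick, for the blue cartridge. Origin at the centre of its floor (26 mm above the table), 95 mm from the axis; x tangential (long side), y radially outward, z up. A blue mark on the rim shows it too.
- magazine: Die magazine, fixed; place and yaw vary. Origin at table level on the turntable axis; window on its -x side. Grey round base 296 mm across; turntable top 26 mm high, 276 mm across. A clear fixed hood (70 to 74 mm high, on 4 thin rim posts) covers all but the window, a gap of about 72 degrees. A cartridge enters a nest only from above through the window; seated, it passes under the hood with 8 mm to spare.
- load_point (a point): The middle of the window, fixed to the magazine, at turntable surface height (26 mm), 95 mm from the axis. A white dot on a black block at the base's edge marks this direction.
- home (a point): Centre of the blank home position on the turntable (a white disc 52 mm across, 6 mm thick), 95 mm from the axis at turntable surface height. It turns with the turntable. Going counter-clockwise from above, the positions are home, red, yellow, green, blue, 72 degrees apart.
- knob (a point): Centre of the turning knob, on the turntable axis, 99 mm above the table: a black bar 52 mm long, 14 mm wide and 34 mm tall (82 to 116 mm above the table) that stands clear of the hood and turns with the turntable. Its point x axis runs along the bar, which points to home and away from it. Pinch it across its 14 mm and turn.
- turntable (a joint): Turntable angle in rad, growing counter-clockwise from above; 0 (and every full turn) has home exactly at the window. It turns endlessly either way, has no detents, and stays where it is left (friction torque about 0.25 N m).
- marker: Bystander, loose: white felt pen with blue cap, 140 mm, lying. Origin at its underside. Leave it where it is.
- spool_pink: Bystander, loose: pink thread spool, 36 mm across, 46 mm tall. Origin at its underside. Leave it where it is.
- spool_olive: Bystander, loose: olive thread spool, 36 mm across, 46 mm tall. Origin at its underside. Leave it where it is.
- phone: Bystander, loose: black phone, 160 x 75 x 9 mm. Origin at its underside. Leave it where it is.
- thimble: Bystander, loose: steel thimble, 20 mm across, 25 mm tall. Origin at its underside. Leave it where it is.
- button_cup: Bystander, loose: white cup, 70 mm across, 50 mm tall. Origin at its underside. Leave it where it is.
- pincushion: Bystander, loose: orange pincushion, 72 mm across, 36 mm tall. Origin at its underside. Leave it where it is.
- tape_case: Bystander, loose: round blue tape-measure case, 52 mm across, 18 mm tall. Origin at its underside. Leave it where it is.
There are look-alikes about, which are no part of the job. What is shaped like the die_yellow but purple or turquoise is not meant.

How it is judged:
On the way, in this order (a step that is already met when the one before it is completed fails the run):
1. every cartridge present is seated flat in the nest of its own colour (horizontal distance between die_red and nest_red below 0.006 m and z of die_red in the frame of nest_red between -0.003 and 0.003 m and angle between each of die_red, die_yellow, die_green, die_blue's own z axis and vertical below 0.08 rad and angle between the x axis of die_red and the x axis of nest_red, either way round below 0.17 rad and horizontal distance between die_yellow and nest_yellow below 0.006 m and z of die_yellow in the frame of nest_yellow between -0.003 and 0.003 m and angle between the x axis of die_yellow and the x axis of nest_yellow, either way round below 0.17 rad and horizontal distance between die_green and nest_green below 0.006 m and z of die_green in the frame of nest_green between -0.003 and 0.003 m and angle between the x axis of die_green and the x axis of nest_green, either way round below 0.17 rad and horizontal distance between die_blue and nest_blue below 0.006 m and z of die_blue in the frame of nest_blue between -0.003 and 0.003 m and angle between the x axis of die_blue and the x axis of nest_blue, either way round below 0.17 rad), for 0.2 s.
2. the home disc has been turned into the window, the cartridges still seated (all of step 1 and horizontal distance between home and load_point below 0.01 m), for 0.2 s.
At the end, for the whole second after the job is handed in: Every cartridge present lies in the nest of its own colour: centre within 6 mm of the nest's centre, underside within 3 mm of its floor, tilted less than 0.08 rad, its length within 0.17 rad of the nest's; the centre of the home disc is within 10 mm of the middle of the window; all is at rest (all of step 2 and linear speed of each of die_red, die_yellow, die_green, die_blue below 0.02 m/s and velocity of joint turntable between -0.05 and 0.05 rad/s); the robot touches nothing.
It fails at once if a bystander (felt pen, spool, phone, thimble, cup, pincushion or tape case) is moved more than 40 mm (distance of any of marker, spool_pink, spool_olive, phone, thimble, button_cup, pincushion, tape_case from where it was at the start of the episode above 0.04 m).
Of die_red, die_yellow, die_green, die_blue only 3 to 4 are there at a start; the rules pass over those that are not, and their reading is None.
At some moment in a run one of die_red, die_yellow, die_green, die_blue may be knocked a few centimetres aside while the robot is not near it.
Once in a run the grip may slacken for a moment while it holds something.
It also fails if it takes over 210 s, if anything falls off the work surface, if the arm or the gripper's body presses on something with over 40 N, if the wrist force passes 120 N, or if a joint passes its speed limit or range.

## Working session

There is one attempt and no reset: what is moved stays moved. The work goes in short steps, Python scripts to look and compute and a shell command to move; the robot and the scene stay as the last step left them, time stands still between calls to the robot, and variables do not carry over. Pictures are saved under pics/ and viewed, at most 14 in all, crops included, and the job is handed in when it is done.

```bash
ls; mkdir -p pics; python3 - <<'E'
from workcell import *
import cv2
print(status.observe())
for n in("side","top"):
    im=grab_frame(n); cv2.imwrite(f"pics/{n}0.png",im); print(n,camera_params(n))
E
```

```text
pics
{'clock': 0.0, 'qpos': array([ 1.24680424,  0.52205512, -0.03629542,  1.60002366,  0.02121366,
        1.02109769, -0.1128376 ]), 'qd': array([-0.00104401, -0.00184471, -0.00171617, -0.00071291, -0.00057269,
        0.00218849, -0.0006805 ]), 'joint_efforts': array([-1.75153004e-04, -9.27128720e+01,  1.98004268e+00, -3.69937384e+01,
        1.78249466e-02,  8.26110248e-03, -6.61084891e-05]), 'position': array([ 0.15677899, -0.60466395,  0.23869487]), 'tool_rot': array([-3.14039938e+00,  1.13737420e-04,  2.53724272e-01]), 'force': array([ 0.42416185,  0.31983535, -0.00367617]), 'moment': array([-0.04559817, -0.05385664, -0.03134566]), 'finger_force': 0.0, 'grip_width': 0.08545105347379764}
side {'K': array([[446.70199881,   0.        , 319.50246305],
       [  0.        , 446.70199881, 209.69278662],
       [  0.        ,   0.        ,   1.        ]]), 'rvec': array([ 2.26728758, -0.13301722,  0.03164927]), 'tvec': array([-0.55960926,  0.10404754,  1.27043903])}
top {'K': array([[456.08765197,   0.        , 324.30534674],
       [  0.        , 456.08765197, 193.17356743],
       [  0.        ,   0.        ,   1.        ]]), 'rvec': array([ 2.13940035, -2.17227988,  0.12568655]), 'tvec': array([0.01522178, 0.57273022, 1.46540045])}
```

View pics/side0.png

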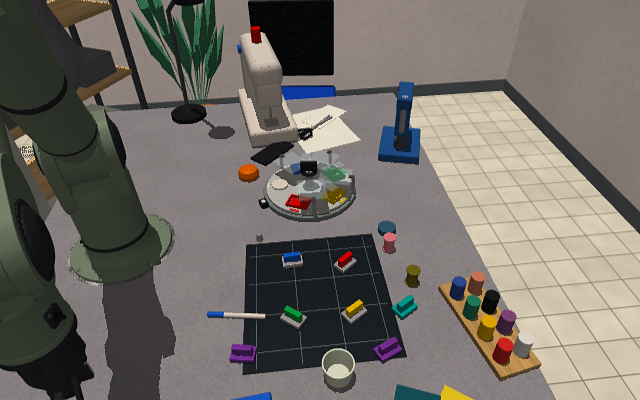

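View pics/top0.png

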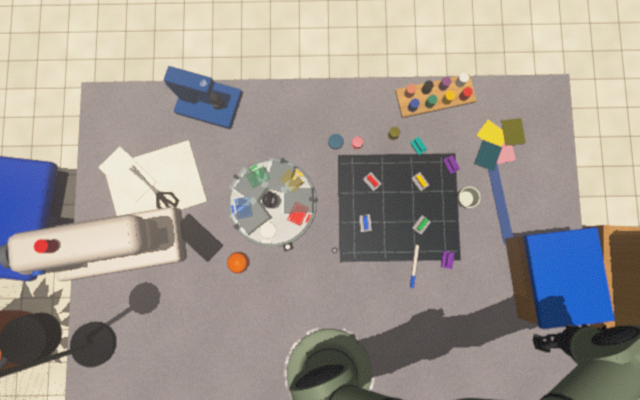

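Four cartridges are on the mat. In the top view, red is at (372,181), yellow (420,181), blue (365,222) and green (421,225). The magazine is at (272,202), with its window block at (288,246).

```bash
cat > h.py <<'E'
from workcell import *
import cv2, numpy as np
from scipy.optimize import minimize
C={n:camera_params(n) for n in("side","top")}
def proj(n,P): c=C[n]; return cv2.projectPoints(np.float64(P).reshape(-1,3),c["rvec"],c["tvec"],c["K"],None)[0][:,0]
def back(n,uv,z):
    c=C[n];R=cv2.Rodrigues(c["rvec"])[0];o=-R.T@c["tvec"];d=R.T@np.linalg.inv(c["K"])@np.array([*uv,1.]);return (o+d*(z-o[2])/d[2])[:2]
HUE={"red":(0,8),"yellow":(24,8),"green":(65,14),"blue":(111,9)}
def cmask(im,col,smin=120):
    h=cv2.cvtColor(im,cv2.COLOR_BGR2HSV).astype(int);c,w=HUE[col];d=abs((h[...,0]-c+90)%180-90)
    return (d<=w)&(h[...,1]>smin)&(h[...,2]>50)
def boxhull(n,x,y,yaw,lx,ly,z0,z1):
    c,s=np.cos(yaw),np.sin(yaw)
    P=[(x+c*a-s*b,y+s*a+c*b,z) for a in(-lx/2,lx/2) for b in(-ly/2,ly/2) for z in(z0,z1)]
    return cv2.convexHull(np.float32(proj(n,P)))[:,0]
def soft(hull,o,S,k=8):
    m=np.zeros((S*k,S*k),np.uint8);cv2.fillPoly(m,[np.int32(((hull-o+.5)*k)*16)],255,shift=4)
    return cv2.resize(m,(S,S),interpolation=cv2.INTER_AREA)/255.
def fitbox(ims,masks,p0,dims):
    """p0 x,y,yaw; masks dict cam->bool; fit per given cams"""
    S=44;O={n:np.round(proj(n,[(p0[0],p0[1],dims[3])])[0])-S//2 for n in masks}
    T={}
    for n,m in masks.items():
        x,y=O[n].astype(int);T[n]=cv2.GaussianBlur(m[y:y+S,x:x+S].astype(np.float32),(0,0),1)
    def f(p): return sum(((cv2.GaussianBlur(soft(boxhull(n,*p[:2],p[2],dims[0],dims[1],dims[2],dims[3]),O[n],S),(0,0),1)-T[n])**2).sum() for n in masks)
    best=None
    for y in np.linspace(0,np.pi,9)[:-1]:
        r=minimize(f,[p0[0],p0[1],y],method="Nelder-Mead",options=dict(initial_simplex=[[p0[0],p0[1],y],[p0[0]+.006,p0[1],y],[p0[0],p0[1]+.006,y],[p0[0],p0[1],y+.2]],xatol=1e-4,fatol=1e-3,maxiter=150))
        if best is None or r.fun<best.fun: best=r
    return best.x,best.fun
RIB=(.044,.014,.014,.036)
def dies(names=("red","yellow","green","blue")):
    im={n:grab_frame(n) for n in C};out={}
    for c in names:
        res=[];det={}
        for n in C:
            L=[d for d in silhouettes(n,"die_"+c)]
            k=cmask(im[n],c)
            L=[d for d in L if (d["mask"]&k).sum()>8 and (d["mask"]&k).sum()>.15*d["mask"].sum()]
            if L:
                mm=cv2.dilate(L[0]["mask"].astype(np.uint8),np.ones((5,5)))>0; det[n]=mm&k
        for cams in [[n] for n in det]+([list(det)] if len(det)>1 else []):
            n=cams[0];ys,xs=np.nonzero(det[n]);p=back(n,(xs.mean(),ys.mean()),.028)
            b,fv=fitbox(im,{n:det[n] for n in cams},p,RIB); out[c,"+".join(cams)]=b
            print(c,cams,b.round(4),"yawdeg",round(np.degrees(b[2])%180,1),"res",round(fv,2),"npx",[int(det[n].sum()) for n in cams])
    return out
E
python3 - <<'E'
from h import *
dies()
T=cv2.imread("pics/top0.png");S=cv2.imread("pics/side0.png")
a=cv2.resize(T[150:255,220:325],(400,400),interpolation=cv2.INTER_CUBIC)
b=cv2.resize(S[145:225,255:360],(400,305),interpolation=cv2.INTER_CUBIC)
o=np.zeros((400,800,3),np.uint8);o[:,:400]=a;o[:305,400:]=b;cv2.imwrite("pics/mag.png",o)
for n in C:
  grab_frame(n)
  for k in("knob","home","magazine","nest_red"):
    for d in silhouettes(n,k)[:2]:
        ys,xs=np.nonzero(d["mask"]);print(n,k,round(d["p"],2),xs.mean().round(1),ys.mean().round(1),xs.min(),xs.max(),ys.min(),ys.max())
print(status.observe()["clock"])
E
```

```text
red ['side'] [ 0.6144 -0.1514  0.7045] yawdeg 40.4 res 0.33 npx [147]
red ['top'] [ 0.6143 -0.153   0.7104] yawdeg 40.7 res 2.26 npx [56]
red ['side', 'top'] [ 0.6143 -0.1521  0.7102] yawdeg 40.7 res 3.1 npx [147, 56]
yellow ['side'] [ 0.612  -0.3123  0.6078] yawdeg 34.8 res 0.41 npx [184]
yellow ['top'] [ 0.6124 -0.3146  0.577 ] yawdeg 33.1 res 2.18 npx [63]
yellow ['side', 'top'] [ 0.612 -0.313  3.775] yawdeg 36.3 res 4.55 npx [184, 63]
green ['side'] [ 0.4665 -0.3103 -0.723 ] yawdeg 138.6 res 1.52 npx [181]
green ['top'] [ 0.4684 -0.3135  2.4343] yawdeg 139.5 res 6.58 npx [46]
green ['side', 'top'] [ 0.4667 -0.3108 -0.7315] yawdeg 138.1 res 9.39 npx [181, 46]
blue ['side'] [ 0.4746 -0.1245  0.0505] yawdeg 2.9 res 0.53 npx [157]
blue ['top'] [ 0.4761 -0.1267  0.0545] yawdeg 3.1 res 6.46 npx [41]
blue ['side', 'top'] [ 0.4749 -0.1257  0.0772] yawdeg 4.4 res 8.74 npx [157, 41]
side knob 0.84 302.6 191.2 267 351 161 213
side home 0.56 302.7 191.3 267 351 161 214
side home 0.38 271.0 151.8 250 293 141 165
side magazine 0.84 308.7 186.7 259 355 150 220
side nest_red 0.77 303.3 191.3 267 352 161 214
top knob 0.95 278.1 217.1 231 311 163 244
top knob 0.32 420.5 224.9 413 429 216 234
top home 0.69 275.4 213.8 230 310 161 244
top magazine 0.65 272.0 202.8 229 316 159 250
top magazine 0.41 277.0 215.2 231 313 162 243
top nest_red 0.56 276.5 215.2 231 310 163 243
top nest_red 0.32 198.9 238.2 180 221 214 260
1.1
```

View pics/mag.png

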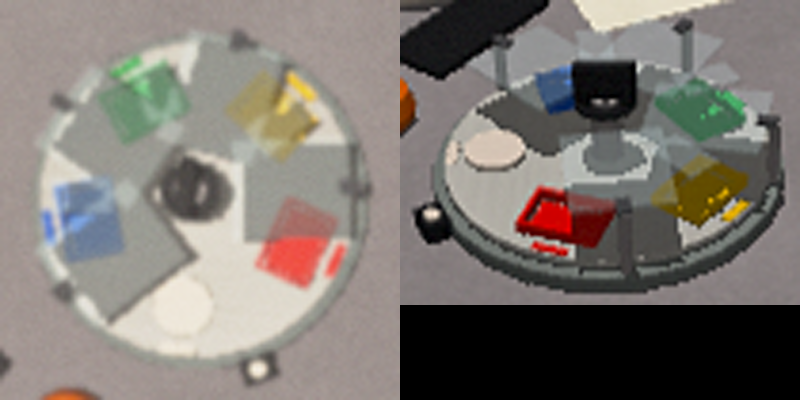

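The window block's white dot is at top (287.7,247.1) and the home disc at (267.8,230.3). Red is the nest just counter-clockwise of the window, and the rim marks are clear. The 2D rim marks should fix the axis and the turntable angle.

```bash
python3 - <<'E'
from h import *
from scipy.optimize import least_squares
k=400/105
def ct(p): return np.array([220+(p[0]+.5)/k-.5,150+(p[1]+.5)/k-.5])
def cs(p): return np.array([255+(p[0]-400+.5)/k-.5,145+(p[1]+.5)/(305/80)-.5])
obs={"top":(ct,dict(home=(182,306),red=(337,260),yellow=(300,88),green=(127,68),blue=(48,227),dot=(258,370))),
"side":(cs,dict(home=(495,149),red=(550,249),yellow=(735,210),green=(737,103),dot=(431,213)))}
I=dict(home=0,red=1,yellow=2,green=3,blue=4)
for cams in (["top"],["side"],["top","side"]):
    def f(p):
        r=[]
        for n in cams:
            fn,d=obs[n]
            for c,q in d.items():
                if c=="dot": a=p[2];continue
                a=p[2]+I[c]*np.radians(72);R=.095 if c=="home" else p[3];z=.032 if c=="home" else .0265
                r+=list(proj(n,[(p[0]+R*np.cos(a),p[1]+R*np.sin(a),z)])[0]-fn(q))
        return r
    s=least_squares(f,[.55,.2,-2,.125]);p=s.x
    print(cams,p.round(4),"homedeg",np.degrees(p[2]).round(2),"res",np.round(s.fun,2))
    for n in cams:
        b=back(n,obs[n][0](obs[n][1]["dot"]),.026 if n else 0);print(n,"dot",b.round(4),"dir",np.degrees(np.arctan2(*(b-p[:2])[::-1])).round(2),"r",np.hypot(*(b-p[:2])).round(4))
# knob: dark pixels
P=p
for n in C:
    im=cv2.imread(f"pics/{n}0.png");g=im.max(2)
    print(n,"knob px expected",proj(n,[(p[0],p[1],.099),(p[0],p[1],.116)]).round(1))
E
```

```text
['top'] [ 0.549   0.1812 -3.272   0.1314] homedeg -187.47 res [ 0.2   0.08 -0.46  0.13  0.3  -0.17 -0.23 -0.14  0.21  0.1 ]
top dot [0.3997 0.1297] dir -161.01 r 0.158
['side'] [ 0.5514  0.1807 -3.2871  0.1301] homedeg -188.33 res [ 0.41 -0.22 -0.03 -0.06  0.09  0.59 -0.49 -0.31]
side dot [0.4011 0.1223] dir -158.75 r 0.1612
['top', 'side'] [ 0.5498  0.1811 -3.2753  0.1312] homedeg -187.66 res [ 0.11 -0.17 -0.57 -0.02  0.36 -0.28 -0.08 -0.39  0.26 -0.28 -0.11 -0.04
 -0.21  0.24  0.16  0.43 -0.97 -0.68]
top dot [0.3997 0.1297] dir -161.11 r 0.1587
side dot [0.4011 0.1223] dir -158.42 r 0.1599
side knob px expected [[308.3 166.3]
 [308.1 161.7]]
top knob px expected [[268.8 198.8]
 [268.1 198.2]]
```

```bash
cat > d.py <<'E'
# usage: d.py x y z yawdeg : remaining shift in tool units; yaw taken modulo 180, nearest (or exact with 5th arg)
import sys,numpy as np
from workcell import status
s=status.observe();p=s["position"];w=s["tool_rot"][2]
x,y,z,a=map(float,sys.argv[1:5]);d=np.array([x,y,z])-p
dy=np.degrees(np.radians(a)-w);dy=(dy+180)%360-180 if len(sys.argv)>5 else (dy+90)%180-90
c,si=np.cos(w),np.sin(w)
print("t",s["clock"],"pos",p.round(4),"yaw",np.degrees(w).round(1),"units",np.round([(c*d[0]+si*d[1])/.06,(si*d[0]-c*d[1])/.06,-d[2]/.06,-dy/8],2),"F",s["force"].round(1),"w",round(s["grip_width"],4))
E
python3 d.py .55 .181 .2 172.3
python3 - <<'E'
from h import *
P={n:C[n]["K"]@np.c_[cv2.Rodrigues(C[n]["rvec"])[0],C[n]["tvec"]] for n in C}
def tri(t,s):
    q=cv2.triangulatePoints(P["top"],P["side"],np.float64(t),np.float64(s))[:,0];return q[:3]/q[3]
d=tri((287.7,247.1),(263.1,200.9));print(d, np.degrees(np.arctan2(d[1]-.181,d[0]-.55)))
E
```

```text
t 1.1 pos [ 0.1569 -0.605   0.2393] yaw 14.5 units [  9.63 -11.03   0.65   2.78] F [0.3 0.3 0.4] w 0.0855
[0.39999845 0.12940093 0.01855853] -161.0172818555742
```

```bash
python3 -m creep '[[1,0,0,0,0.6],[2,0,0,0,0.6],[3,0,0,0,0.6],[4,0,0,0,0.6],[5,0,0,0,0.6]]' 60
python3 -m creep '[[0.3,-0.8,0,0,0.6],[0.6,-1.6,0,0,0.6],[1,-2.4,0,0,0.6],[1.3,-3.2,0,0,0.6],[1.6,-4,0,0,0.6]]'
python3 -m creep '[[0.3,-0.8,0,0,0.6],[0.6,-1.6,0,0,0.6],[1,-2.4,0,0,0.6],[1.3,-3.2,0,0,0.6],[1.6,-4,0,0,0.6]]'
python3 -m creep '[[0.3,-0.7,0,0.5,0.6],[0.6,-1.4,0,1,0.6],[0.9,-2.2,0,1.8,0.6],[1.2,-3,0,2.8,0.6],[1.2,-3,0,2.8,0.6]]'
python3 d.py .55 .181 .2 172.3
```

```text
clock: 1.72
position: [0.4491, -0.529, 0.2394]
tool_rot: [3.141, 0.0, 0.254]
force: [-0.5, -0.6, -0.4]
grip_width: 0.0512
finger_force: 0.0
clock: 2.35
position: [0.48, -0.2715, 0.2394]
tool_rot: [3.141, -0.0, 0.254]
force: [1.1, 0.3, -0.2]
grip_width: 0.0512
finger_force: 0.0
clock: 2.98
position: [0.5127, -0.0152, 0.2395]
tool_rot: [3.141, -0.0, 0.254]
force: [0.8, 0.1, 0.1]
grip_width: 0.0512
finger_force: 0.0
clock: 3.6
position: [0.5366, 0.1799, 0.2391]
tool_rot: [-3.14, 0.0, -0.134]
force: [-0.3, 0.3, -0.7]
grip_width: 0.0515
finger_force: 0.0
t 3.6 pos [0.5366 0.1799 0.2391] yaw -7.7 units [ 0.22 -0.05  0.65  0.  ] F [-0.3  0.3 -0.7] w 0.0515
```

```bash
python3 -m creep '[[0.22,-0.05,0.5,0,0.6],[0.22,-0.05,1.3,0,0.6],[0.22,-0.05,2,0,0.6],[0.22,-0.05,2.35,0,0.6],[0.22,-0.05,2.35,0,0.6]]' 30
python3 d.py .55 .181 .098 172.3
python3 -m creep '[[0,0,0,0,0],[0,0,0,0,0],[0,0,0,0,0],[0,0,0,0,0]]' 30
python3 d.py .55 .181 .098 172.3
```

```text
clock: 4.22
position: [0.55, 0.1757, 0.0972]
tool_rot: [3.14, 0.002, -0.137]
force: [0.6, 0.6, 0.3]
grip_width: 0.051
finger_force: 0.0
t 4.225 pos [0.55   0.1757 0.0972] yaw -7.9 units [-0.01 -0.09 -0.01 -0.02] F [0.6 0.6 0.3] w 0.051
clock: 4.72
position: [0.5519, 0.1806, 0.1001]
tool_rot: [-3.136, -0.004, -0.134]
force: [3.9, 18.4, -1.3]
grip_width: 0.0132
finger_force: 35.0
t 4.725 pos [0.5519 0.1806 0.1001] yaw -7.7 units [-0.03 -0.    0.03  0.  ] F [ 3.9 18.4 -1.3] w 0.0132
```

```bash
python3 -m creep '[[0,-0.08,0,0,0],[0,-0.08,0,0,0]]' 60
python3 -m creep '[[0,0,0,-1.2,0],[0,0,0,-2.4,0],[0,0,0,-3.6,0],[0,0,0,-4.8,0],[0,0,0,-6,0]]' 
python3 -m creep '[[0,0,0,-1.2,0],[0,0,0,-2.4,0],[0,0,0,-3.6,0],[0,0,0,-4.8,0],[0,0,0,-6.2,0]]'
python3 -m creep '[[0,0,0,-0.2,0],[0,0,0,-0.2,0]]'
python3 d.py .55 .181 .098 91.2
```

```text
clock: 4.97
position: [0.5519, 0.1808, 0.1001]
tool_rot: [3.141, -0.002, -0.137]
force: [-3.9, -5.9, 15.3]
grip_width: 0.0128
finger_force: 61.4
clock: 5.6
position: [0.5516, 0.1817, 0.1001]
tool_rot: [3.141, -0.002, 0.706]
force: [-7.4, 0.8, 13.3]
grip_width: 0.0133
finger_force: 61.1
clock: 6.22
position: [0.5508, 0.1821, 0.1001]
tool_rot: [3.141, -0.0, 1.564]
force: [-13.8, 2.0, 17.2]
grip_width: 0.013
finger_force: 61.8
clock: 6.48
position: [0.5507, 0.1821, 0.1001]
tool_rot: [3.141, -0.0, 1.587]
force: [-14.1, 1.2, 20.2]
grip_width: 0.0129
finger_force: 62.2
t 6.475 pos [0.5507 0.1821 0.1001] yaw 90.9 units [-0.02 -0.01  0.03 -0.03] F [-14.1   1.2  20.2] w 0.0129
```

```bash
python3 -m creep '[[0,0,0,0,0.6],[0,0,0,0,0.6],[0,0,-0.8,0,0.6],[0,0,-1.6,0,0.6],[0,0,-2.3,0,0.6]]'
python3 -m creep '[[-1,-0.2,0,-1.2,0.6],[-2,-0.4,0,-2.4,0.6],[-3,-0.7,0,-3.6,0.6],[-4,-1,0,-4.8,0.6],[-5,-1.2,0,-6,0.6]]'
python3 -m creep '[[0,0,0,-1.3,0.6],[0,0,0,-2.6,0.6],[0,0,0,-3.9,0.6],[0,0,0,-5.2,0.6],[0,0,0,-5.6,0.6]]'
python3 -c "
from h import *
dies()
t=grab_frame('top');s=grab_frame('side')
a=cv2.resize(t[150:255,220:325],(400,400),interpolation=cv2.INTER_CUBIC)
b=cv2.resize(s[130:330,230:430],(400,400),interpolation=cv2.INTER_CUBIC)
cv2.imwrite('pics/b1.png',np.hstack([a,b]))
"
python3 d.py .475 -.1257 .1 183.5
```

```text
clock: 7.1
position: [0.5515, 0.1813, 0.2383]
tool_rot: [3.141, -0.0, 1.586]
force: [0.5, 0.7, 0.0]
grip_width: 0.0514
finger_force: 0.0
clock: 7.72
position: [0.4847, -0.1151, 0.2367]
tool_rot: [-3.141, 0.001, 2.416]
force: [1.6, -1.0, -0.3]
grip_width: 0.0512
finger_force: 0.0
clock: 8.35
position: [0.4855, -0.1133, 0.2364]
tool_rot: [-3.141, 0.0, -3.086]
force: [-0.4, 0.4, -0.1]
grip_width: 0.0513
finger_force: 0.0
red ['side'] [ 0.6144 -0.1514  0.7045] yawdeg 40.4 res 0.33 npx [147]
yellow ['side'] [ 0.612  -0.3123  0.6078] yawdeg 34.8 res 0.41 npx [184]
yellow ['top'] [ 0.6124 -0.315   0.6343] yawdeg 36.3 res 1.84 npx [64]
yellow ['side', 'top'] [ 0.612  -0.3132  3.767 ] yawdeg 35.8 res 4.03 npx [184, 64]
green ['top'] [ 0.4758 -0.3156  1.8811] yawdeg 107.8 res 25.71 npx [20]
blue ['side'] [ 0.4745 -0.1248  0.0248] yawdeg 1.4 res 0.73 npx [152]
t 8.95 pos [ 0.4855 -0.1129  0.2363] yaw -177.0 units [ 0.19 -0.2   2.27 -0.07] F [0.2 0.4 0.2] w 0.0511
```

View pics/b1.png

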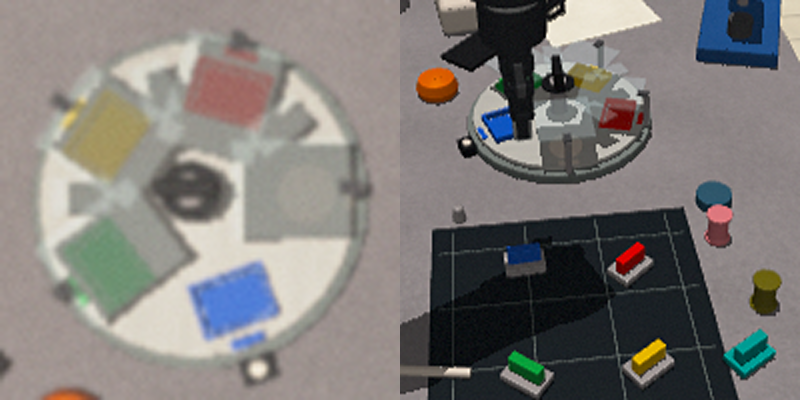

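```bash
python3 -m creep '[[0.18,-0.2,0.8,-0.05,0.6],[0.18,-0.2,1.7,-0.05,0.6],[0.18,-0.2,2.5,-0.05,0.6],[0.18,-0.2,2.8,-0.05,0.6],[0.18,-0.2,2.8,-0.05,0.6]]'
python3 d.py .475 -.1257 .027 183
```

```text
clock: 9.57
position: [0.4748, -0.125, 0.0674]
tool_rot: [3.141, -0.002, -3.082]
force: [0.3, -0.2, 0.3]
grip_width: 0.0514
finger_force: 0.0
t 9.575 pos [ 0.4748 -0.125   0.0674] yaw -176.6 units [-0.   -0.01  0.67  0.05] F [ 0.3 -0.2  0.3] w 0.0514
```

```bash
python3 -m creep '[[0,0,0.67,0,0.6],[0,0,0.67,0,0.6],[0,0,0.67,0,0],[0,0,0.67,0,0],[0,0,0.67,0,0]]' 60
python3 -m creep '[[0,0,0,0,0],[0,0,-0.8,0,0],[0,0,-1.7,0,0],[0,0,-2.2,0,0],[0,0,-2.2,0,0]]'
python3 d.py .4603 .1498 .16 109
```

```text
clock: 10.2
position: [0.476, -0.1258, 0.0295]
tool_rot: [-3.141, 0.002, -3.083]
force: [-3.3, -1.3, 13.7]
grip_width: 0.0121
finger_force: 58.7
clock: 10.82
position: [0.4762, -0.1259, 0.1625]
tool_rot: [-3.14, 0.003, -3.084]
force: [0.4, -0.3, -2.2]
grip_width: 0.0124
finger_force: 59.7
t 10.825 pos [ 0.4762 -0.1259  0.1625] yaw -176.7 units [-0.    4.6   0.04  9.29] F [ 0.4 -0.3 -2.2] w 0.0124
```

```bash
python3 -m creep '[[0,0.9,0,1.2,0],[0,1.8,0,2.4,0],[0,2.8,0,3.6,0],[0,3.7,0,4.8,0],[0,4.6,0,6,0]]'
python3 -m creep '[[0,0,0,1.2,0],[0,0,0,2.4,0],[0,0,0,3.3,0],[0,0,0,3.3,0],[0,0,0,3.3,0]]'
python3 d.py .4603 .1498 .095 109
```

```text
clock: 11.45
position: [0.4585, 0.1517, 0.1597]
tool_rot: [-3.141, -0.0, 2.357]
force: [0.9, -0.3, -1.2]
grip_width: 0.0123
finger_force: 59.7
clock: 12.08
position: [0.459, 0.15, 0.1599]
tool_rot: [-3.141, -0.0, 1.905]
force: [1.0, 0.5, -0.3]
grip_width: 0.0125
finger_force: 59.7
t 12.075 pos [0.459  0.15   0.1599] yaw 109.1 units [-0.01  0.02  1.08  0.02] F [ 1.   0.5 -0.3] w 0.0125
```

```bash
python3 -m creep '[[0,0.02,0.8,0,0],[0,0.02,1.4,0,0],[0,0.02,1.55,0,0],[0,0.02,1.65,0,0],[0,0.02,1.7,0,0]]'
python3 d.py .4603 .1498 .0555 109
python3 -c "
from h import *
t=grab_frame('top');s=grab_frame('side')
a=cv2.resize(t[215:255,255:295],(400,400),interpolation=cv2.INTER_CUBIC)
b=cv2.resize(s[160:220,255:315],(400,400),interpolation=cv2.INTER_CUBIC)
cv2.imwrite('pics/b2.png',np.hstack([a,b]))
"
```

```text
clock: 12.7
position: [0.4608, 0.1506, 0.0588]
tool_rot: [3.14, 0.0, 1.902]
force: [0.1, -0.6, -0.5]
grip_width: 0.0121
finger_force: 59.7
t 12.7 pos [0.4608 0.1506 0.0588] yaw 109.0 units [-0.01 -0.01  0.05 -0.  ] F [ 0.1 -0.6 -0.5] w 0.0121
```

View pics/b2.png

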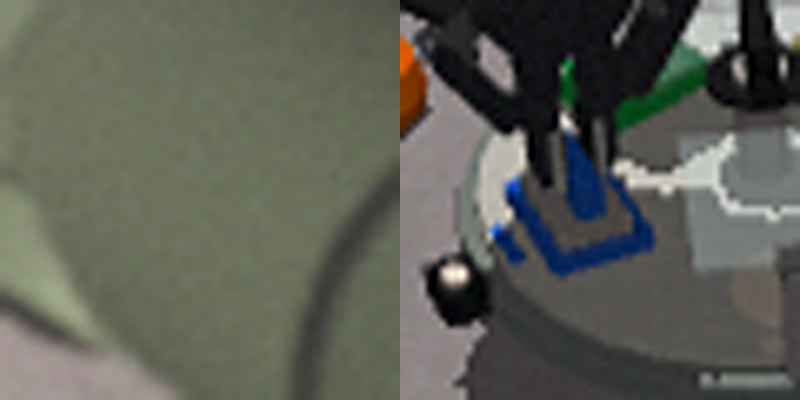

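The side view shows the die body inside the blue fence, with no contact force. I'll lower it and release.

```bash
python3 -m creep '[[0,0,0.06,0,0],[0,0,0.06,0,0],[0,0,0.06,0,0.3],[0,0,0.06,0,0.4],[0,0,0.06,0,0.4]]'
python3 -m creep '[[0,0,-0.5,0,0.4],[0,0,-1.2,0,0.5],[0,0,-2,0,0.6],[0,0,-2.8,0,0.6],[0,0,-3,0,0.6]]'
python3 d.py .55 .181 .24 90.9
```

```text
clock: 13.42
position: [0.4603, 0.1504, 0.0545]
tool_rot: [-3.142, -0.0, 1.902]
force: [0.0, -0.2, 0.3]
grip_width: 0.0341
finger_force: 0.0
clock: 14.05
position: [0.4611, 0.1508, 0.237]
tool_rot: [3.138, 0.0, 1.901]
force: [-0.3, 0.2, -0.8]
grip_width: 0.0512
finger_force: 0.0
t 14.05 pos [0.4611 0.1508 0.237 ] yaw 108.9 units [-0.    1.56 -0.05  2.26] F [-0.3  0.2 -0.8] w 0.0512
```

```bash
python3 -m creep '[[0,0.8,0,1.1,0.6],[0,1.56,0,2.26,0.6],[0,1.56,0.8,2.26,0.6],[0,1.56,1.6,2.26,0.6],[0,1.56,2.1,2.26,0.6]]'
python3 d.py .55 .181 .099 90.9
python3 -c "
from h import *
dies(('blue',))
s=grab_frame('side');cv2.imwrite('pics/b3.png',cv2.resize(s[150:220,250:320],(500,500),interpolation=cv2.INTER_CUBIC))"
```

```text
clock: 14.68
position: [0.5475, 0.1805, 0.1054]
tool_rot: [-3.139, 0.001, 1.587]
force: [-0.9, -0.2, 1.0]
grip_width: 0.0511
finger_force: 0.0
t 14.675 pos [0.5475 0.1805 0.1054] yaw 90.9 units [0.01 0.04 0.11 0.  ] F [-0.9 -0.2  1. ] w 0.0511
blue ['side'] [0.4601 0.1863 1.9222] yawdeg 110.1 res 16.91 npx [128]
```

View pics/b3.png

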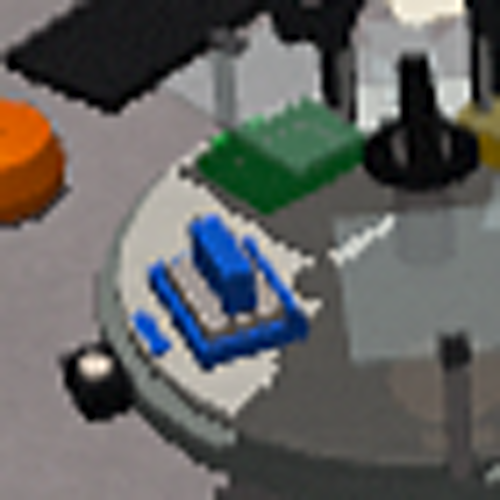

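Blue is seated flat inside its fence. Next I turn the table to bring green into the window.

```bash
python3 -m creep '[[0,0.05,0.11,0,0.6],[0,0.05,0.11,0,0],[0,0.05,0.11,0,0],[0,0.05,0.11,0,0],[0,0.05,0.11,0,0]]' 60
python3 -m creep '[[0,0,0,-1.2,0],[0,0,0,-2.4,0],[0,0,0,-3.6,0],[0,0,0,-4.8,0],[0,0,0,-6,0]]' 
python3 -m creep '[[0,0,0,-1.2,0],[0,0,0,-2.4,0],[0,0,0,-3.1,0],[0,0,0,-3.1,0],[0,0,0,-3.1,0]]'
python3 d.py .55 .181 .098 163.2
```

```text
clock: 15.55
position: [0.5507, 0.1809, 0.1024]
tool_rot: [-3.14, 0.001, 1.587]
force: [-10.5, -2.7, 12.3]
grip_width: 0.0127
finger_force: 60.8
clock: 16.18
position: [0.5507, 0.1809, 0.1024]
tool_rot: [-3.14, -0.001, 2.429]
force: [-11.0, -1.8, 9.9]
grip_width: 0.013
finger_force: 60.4
clock: 16.8
position: [0.5507, 0.1809, 0.1024]
tool_rot: [-3.14, -0.001, 2.857]
force: [-11.0, -1.7, 12.3]
grip_width: 0.0125
finger_force: 60.8
t 16.8 pos [0.5507 0.1809 0.1024] yaw 163.7 units [ 0.01 -0.    0.07  0.06] F [-11.   -1.7  12.3] w 0.0125
```

```bash
python3 -m creep '[[0,0,0,0,0.6],[0,0,0,0,0.6],[0,0,-0.8,0,0.6],[0,0,-1.6,0,0.6],[0,0,-2.2,0,0.6]]'
python3 d.py .4675 -.3115 .1 138.5
```

```text
clock: 17.42
position: [0.552, 0.1811, 0.236]
tool_rot: [3.141, 0.001, 2.857]
force: [0.4, -0.7, 0.3]
grip_width: 0.051
finger_force: 0.0
t 17.425 pos [0.552  0.1811 0.236 ] yaw 163.7 units [-0.95 -8.27  2.27  3.15] F [ 0.4 -0.7  0.3] w 0.051
```

```bash
python3 -m creep '[[-0.1,-0.8,0,0,0.6],[-0.2,-1.6,0,0,0.6],[-0.3,-2.5,0,0,0.6],[-0.4,-3.3,0,0,0.6],[-0.5,-4.1,0,0,0.6]]'
python3 -m creep '[[-0.1,-0.8,0,0.8,0.6],[-0.2,-1.6,0,1.6,0.6],[-0.3,-2.5,0,2.4,0.6],[-0.4,-3.3,0,3.15,0.6],[-0.4,-4.1,0,3.15,0.6]]'
python3 -c "
from h import *
dies()"
python3 d.py .4675 -.3115 .1 138.5
```

```text
clock: 18.05
position: [0.5112, -0.0654, 0.2341]
tool_rot: [-3.141, 0.001, 2.856]
force: [1.1, -0.1, 0.9]
grip_width: 0.0515
finger_force: 0.0
clock: 18.68
position: [0.4651, -0.3082, 0.2341]
tool_rot: [-3.142, 0.001, 2.415]
force: [0.4, 0.5, -0.6]
grip_width: 0.0509
finger_force: 0.0
red ['side'] [ 0.6144 -0.1514  0.7045] yawdeg 40.4 res 0.33 npx [147]
red ['top'] [ 0.6143 -0.153   0.7104] yawdeg 40.7 res 2.26 npx [56]
red ['side', 'top'] [ 0.6143 -0.1521  0.7102] yawdeg 40.7 res 3.1 npx [147, 56]
yellow ['side'] [ 0.612  -0.3123  0.6078] yawdeg 34.8 res 0.41 npx [184]
yellow ['top'] [ 0.6124 -0.3146  0.577 ] yawdeg 33.1 res 2.18 npx [63]
yellow ['side', 'top'] [ 0.612 -0.313  3.775] yawdeg 36.3 res 4.55 npx [184, 63]
green ['side'] [ 0.4664 -0.3104  2.4082] yawdeg 138.0 res 2.15 npx [177]
t 19.175 pos [ 0.4657 -0.3057  0.234 ] yaw 138.6 units [-0.09 -0.05  2.23  0.01] F [ 0.2 -0.  -0.3] w 0.051
```

```bash
python3 -m creep '[[-0.1,-0.05,0.8,0,0.6],[-0.1,-0.05,1.7,0,0.6],[-0.1,-0.05,2.5,0,0.6],[-0.1,-0.05,2.8,0,0.6],[-0.1,-0.05,2.8,0,0.6]]'
python3 d.py .4673 -.3115 .027 138.5
```

```text
clock: 19.8
position: [0.4681, -0.3122, 0.0659]
tool_rot: [3.141, -0.001, 2.418]
force: [-0.2, 0.5, 0.9]
grip_width: 0.0513
finger_force: 0.0
t 19.8 pos [ 0.4681 -0.3122  0.0659] yaw 138.5 units [0.02 0.   0.65 0.  ] F [-0.2  0.5  0.9] w 0.0513
```

```bash
python3 -m creep '[[0.02,0,0.65,0,0.6],[0.02,0,0.65,0,0.6],[0.02,0,0.65,0,0],[0.02,0,0.65,0,0],[0.02,0,0.65,0,0]]' 60
python3 d.py .4611 .149 .16 109.7
python3 -m creep '[[0,0,0,0,0],[0,0,-0.8,0,0],[0,0,-1.7,0,0],[0,0,-2.2,0,0],[0,0,-2.2,0,0]]'
python3 d.py .4611 .149 .16 109.7
```

```text
clock: 20.42
position: [0.4678, -0.3124, 0.0287]
tool_rot: [-3.142, 0.002, 2.417]
force: [-2.5, -0.2, 15.7]
grip_width: 0.0123
finger_force: 58.9
t 20.425 pos [ 0.4678 -0.3124  0.0287] yaw 138.5 units [ 5.18  5.68 -2.19  3.6 ] F [-2.5 -0.2 15.7] w 0.0123
clock: 21.05
position: [0.4679, -0.3126, 0.1618]
tool_rot: [3.141, 0.004, 2.417]
force: [-0.3, 0.3, -1.0]
grip_width: 0.0124
finger_force: 59.4
t 21.05 pos [ 0.4679 -0.3126  0.1618] yaw 138.5 units [5.19 5.68 0.03 3.59] F [-0.3  0.3 -1. ] w 0.0124
```

```bash
python3 -m creep '[[0.5,0.6,0,0,0],[1.1,1.2,0,0,0],[1.7,1.8,0,0,0],[2.2,2.4,0,0,0],[2.6,2.84,0,0,0]]'
python3 -m creep '[[0.5,0.6,0,0.8,0],[1.1,1.2,0,1.6,0],[1.7,1.8,0,2.4,0],[2.2,2.4,0,3.2,0],[2.59,2.84,0,3.6,0]]'
python3 -m creep '[[0,0,0,0,0],[0,0,0,0,0]]'
python3 d.py .4611 .149 .055 109.7
```

```text
clock: 21.68
position: [0.4628, -0.0791, 0.1588]
tool_rot: [-3.142, -0.0, 2.418]
force: [1.1, -0.5, -1.1]
grip_width: 0.0126
finger_force: 59.4
clock: 22.3
position: [0.4592, 0.1517, 0.1588]
tool_rot: [-3.141, -0.0, 1.913]
force: [0.3, -0.3, -0.8]
grip_width: 0.0123
finger_force: 59.5
clock: 22.55
position: [0.4595, 0.149, 0.1586]
tool_rot: [-3.141, 0.0, 1.915]
force: [0.7, -1.5, -0.3]
grip_width: 0.0126
finger_force: 59.4
t 22.55 pos [0.4595 0.149  0.1586] yaw 109.7 units [-0.01  0.03  1.73  0.  ] F [ 0.7 -1.5 -0.3] w 0.0126
```

```bash
python3 -m creep '[[-0.01,0.02,0.8,0,0],[-0.01,0.02,1.4,0,0],[-0.01,0.02,1.55,0,0],[-0.01,0.02,1.65,0,0],[-0.01,0.02,1.68,0,0]]'
python3 d.py .4611 .149 .055 109.7
```

```text
clock: 23.18
position: [0.4616, 0.1494, 0.0588]
tool_rot: [3.141, 0.0, 1.914]
force: [0.5, -0.3, 0.7]
grip_width: 0.0125
finger_force: 59.4
t 23.175 pos [0.4616 0.1494 0.0588] yaw 109.7 units [-0.   -0.01  0.06 -0.01] F [ 0.5 -0.3  0.7] w 0.0125
```

```bash
python3 -m creep '[[0,0,0.07,0,0],[0,0,0.07,0,0],[0,0,0.07,0,0.3],[0,0,0.07,0,0.4],[0,0,0.07,0,0.4]]'
python3 -m creep '[[0,0,-0.5,0,0.4],[0,0,-1.2,0,0.5],[0,0,-2,0,0.6],[0,0,-2.8,0,0.6],[0,0,-3,0,0.6]]'
python3 -m creep '[[0,0.8,0,1.2,0.6],[0,1.55,0,2.4,0.6],[0,1.55,0,3.6,0.6],[0,1.55,0,4.8,0.6],[0,1.55,0,6,0.6]]'
python3 -m creep '[[0,0,0,1.2,0.6],[0,0,0,2.4,0.6],[0,0,0,3.6,0.6],[0,0,0,4.8,0.6],[0,0,0,6,0.6]]'
python3 -m creep '[[0,0,0,1.2,0.6],[0,0,0,2.4,0.6],[0,0,0,3.75,0.6],[0,0,0,3.75,0.6],[0,0,0,3.75,0.6]]'
python3 d.py .55 .181 .099 163.7
```

```text
clock: 23.8
position: [0.4611, 0.1495, 0.0539]
tool_rot: [3.142, -0.0, 1.914]
force: [-0.0, -0.3, 0.2]
grip_width: 0.0344
finger_force: 0.0
clock: 24.42
position: [0.4619, 0.1499, 0.2364]
tool_rot: [3.138, 0.001, 1.914]
force: [-0.4, -0.2, -0.5]
grip_width: 0.0511
finger_force: 0.0
clock: 25.05
position: [0.5484, 0.1808, 0.2329]
tool_rot: [-3.141, 0.001, 1.071]
force: [-0.1, 0.5, 0.2]
grip_width: 0.0511
finger_force: 0.0
clock: 25.68
position: [0.5483, 0.1807, 0.233]
tool_rot: [3.141, 0.001, 0.233]
force: [-0.5, 0.2, 0.2]
grip_width: 0.0509
finger_force: 0.0
clock: 26.3
position: [0.5485, 0.1809, 0.2335]
tool_rot: [3.141, 0.0, -0.28]
force: [0.2, -0.6, 0.7]
grip_width: 0.0512
finger_force: 0.0
t 26.3 pos [0.5485 0.1809 0.2335] yaw -16.1 units [ 0.02 -0.01  2.24  0.03] F [ 0.2 -0.6  0.7] w 0.0512
```

```bash
python3 -m creep '[[0.03,0,0.8,0.03,0.6],[0.03,0,1.6,0.03,0.6],[0.03,0,2.2,0.03,0.6],[0.03,0,2.23,0.03,0.6],[0.03,0,2.23,0.03,0.6]]'
python3 d.py .55 .181 .099 163.7
python3 -m creep '[[0,0,0,0,0],[0,0,0,0,0],[0,0,0,0,0],[0,0,0,0,0]]' 60
python3 -m creep '[[0,0,0,-1.2,0],[0,0,0,-2.4,0],[0,0,0,-3.6,0],[0,0,0,-4.8,0],[0,0,0,-6,0]]' 
python3 -m creep '[[0,0,0,-1.2,0],[0,0,0,-2.4,0],[0,0,0,-2.95,0],[0,0,0,-2.95,0],[0,0,0,-2.95,0]]'
python3 d.py .55 .181 .098 55.2
```

```text
clock: 26.92
position: [0.5509, 0.1806, 0.1012]
tool_rot: [-3.141, -0.001, -0.288]
force: [0.1, -0.2, 0.7]
grip_width: 0.0516
finger_force: 0.0
t 26.925 pos [0.5509 0.1806 0.1012] yaw -16.5 units [-0.02 -0.    0.04 -0.02] F [ 0.1 -0.2  0.7] w 0.0516
clock: 27.42
position: [0.551, 0.1808, 0.1014]
tool_rot: [-3.14, -0.002, -0.289]
force: [-1.7, -0.7, 10.0]
grip_width: 0.0126
finger_force: 59.1
clock: 28.05
position: [0.551, 0.1811, 0.1014]
tool_rot: [3.142, -0.002, 0.554]
force: [-2.1, 2.4, 6.6]
grip_width: 0.0131
finger_force: 59.1
clock: 28.68
position: [0.5509, 0.1812, 0.1013]
tool_rot: [3.141, -0.002, 0.961]
force: [-1.5, 1.8, 9.7]
grip_width: 0.0123
finger_force: 59.5
t 28.675 pos [0.5509 0.1812 0.1013] yaw 55.1 units [-0.01 -0.01  0.06 -0.01] F [-1.5  1.8  9.7] w 0.0123
```

```bash
python3 -m creep '[[0,0,0,0,0.6],[0,0,0,0,0.6],[0,0,-0.8,0,0.6],[0,0,-1.6,0,0.6],[0,0,-2.2,0,0.6]]'
python3 d.py .612 -.3135 .1 35.5
```

```text
clock: 29.3
position: [0.5505, 0.1803, 0.2341]
tool_rot: [3.141, -0.001, 0.961]
force: [0.0, 0.0, 0.5]
grip_width: 0.0517
finger_force: 0.0
t 29.3 pos [0.5505 0.1803 0.2341] yaw 55.0 units [-6.16  5.56  2.24  2.44] F [0.  0.  0.5] w 0.0517
```

```bash
python3 -m creep '[[-0.6,0.6,0,0,0.6],[-1.3,1.1,0,0,0.6],[-1.9,1.7,0,0,0.6],[-2.5,2.3,0,0,0.6],[-3.1,2.8,0,0,0.6]]'
python3 -m creep '[[-0.6,0.6,0,0.6,0.6],[-1.3,1.1,0,1.2,0.6],[-1.9,1.7,0,1.8,0.6],[-2.5,2.3,0,2.4,0.6],[-3.06,2.76,0,2.45,0.6]]'
python3 -c "
from h import *
dies(('red','yellow'))
t=grab_frame('top');s=grab_frame('side')
a=cv2.resize(t[150:255,220:325],(400,400),interpolation=cv2.INTER_CUBIC)
b=cv2.resize(s[140:225,255:360],(494,400),interpolation=cv2.INTER_CUBIC)[:,:400]
cv2.imwrite('pics/y1.png',np.hstack([a,b]))
"
python3 d.py .612 -.3135 .1 35.5
```

```text
clock: 29.92
position: [0.5815, -0.0704, 0.2321]
tool_rot: [3.141, 0.0, 0.96]
force: [0.6, 0.7, 0.9]
grip_width: 0.0512
finger_force: 0.0
clock: 30.55
position: [0.6119, -0.3157, 0.232]
tool_rot: [3.142, 0.0, 0.617]
force: [0.1, -0.1, 0.3]
grip_width: 0.0514
finger_force: 0.0
red ['side'] [ 0.6144 -0.1514  0.7045] yawdeg 40.4 res 0.33 npx [147]
red ['top'] [ 0.6143 -0.153   0.7104] yawdeg 40.7 res 2.26 npx [56]
red ['side', 'top'] [ 0.6143 -0.1521  0.7102] yawdeg 40.7 res 3.1 npx [147, 56]
yellow ['side'] [ 0.612  -0.3123  0.6079] yawdeg 34.8 res 0.52 npx [182]
yellow ['top'] [ 0.6118 -0.3142  0.5472] yawdeg 31.4 res 2.31 npx [63]
yellow ['side', 'top'] [ 0.6119 -0.313   3.7463] yawdeg 34.6 res 4.01 npx [182, 63]
t 30.95 pos [ 0.6122 -0.3126  0.2323] yaw 35.5 units [-0.01  0.01  2.21  0.  ] F [ 0.1  0.2 -0.4] w 0.051
```

View pics/y1.png

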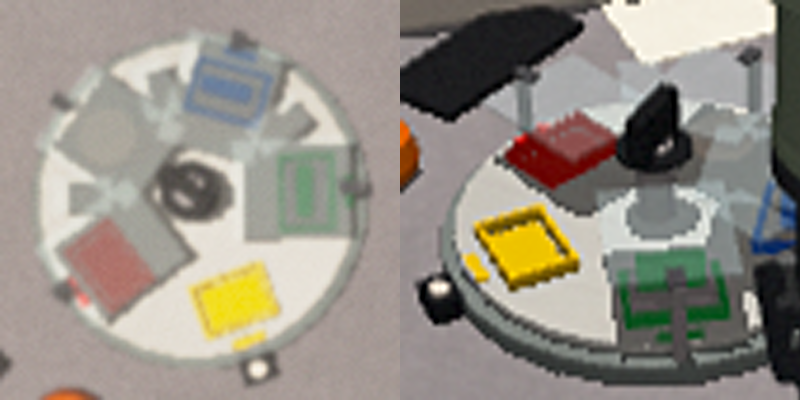

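Blue and green are seated, and the yellow nest is in the window. Next I grasp the yellow cartridge.

```bash
python3 -m creep '[[0,0,0.8,0.1,0.6],[0,0,1.7,0.1,0.6],[0,0,2.5,0.1,0.6],[0,0,2.8,0.1,0.6],[0,0,2.8,0.1,0.6]]'
python3 d.py .612 -.3133 .027 34.7
```

```text
clock: 31.58
position: [0.6121, -0.3132, 0.0641]
tool_rot: [-3.141, 0.0, 0.605]
force: [0.4, 0.5, 0.0]
grip_width: 0.0513
finger_force: 0.0
t 31.575 pos [ 0.6121 -0.3132  0.0641] yaw 34.7 units [-0.    0.    0.62 -0.  ] F [0.4 0.5 0. ] w 0.0513
```

```bash
python3 -m creep '[[0,0,0.62,0,0.6],[0,0,0.62,0,0.6],[0,0,0.62,0,0],[0,0,0.62,0,0],[0,0,0.62,0,0]]' 60
python3 -m creep '[[0,0,0,0,0],[0,0,-0.8,0,0],[0,0,-1.7,0,0],[0,0,-2.2,0,0],[0,0,-2.2,0,0]]'
python3 d.py .4609 .1499 .16 109.1
```

```text
clock: 32.2
position: [0.6129, -0.3141, 0.0289]
tool_rot: [3.139, -0.001, 0.604]
force: [-2.2, 0.9, 11.0]
grip_width: 0.0125
finger_force: 59.1
clock: 32.83
position: [0.6132, -0.3142, 0.1625]
tool_rot: [3.137, -0.002, 0.604]
force: [0.1, -0.2, -1.2]
grip_width: 0.0123
finger_force: 59.4
t 32.825 pos [ 0.6132 -0.3142  0.1625] yaw 34.6 units [ 2.31 -7.81  0.04 -9.31] F [ 0.1 -0.2 -1.2] w 0.0123
```

```bash
python3 -m creep '[[0.2,-0.8,0,0,0],[0.5,-1.6,0,0,0],[0.7,-2.4,0,0,0],[0.9,-3.2,0,0,0],[1.16,-3.9,0,0,0]]'
python3 -m creep '[[0.2,-0.8,0,-1.2,0],[0.5,-1.6,0,-2.4,0],[0.7,-2.4,0,-3.6,0],[0.9,-3.2,0,-4.8,0],[1.15,-3.9,0,-6,0]]'
python3 -m creep '[[0,0,0,-1.2,0],[0,0,0,-2.4,0],[0,0,0,-3.3,0],[0,0,0,-3.3,0],[0,0,0,-3.3,0]]'
python3 d.py .4609 .1499 .055 109.1
```

```text
clock: 33.45
position: [0.5351, -0.0802, 0.1587]
tool_rot: [-3.141, 0.001, 0.605]
force: [0.6, 0.5, -1.0]
grip_width: 0.0123
finger_force: 59.3
clock: 34.08
position: [0.4589, 0.1514, 0.1588]
tool_rot: [-3.141, 0.0, 1.448]
force: [0.3, -0.6, -1.0]
grip_width: 0.0121
finger_force: 59.4
clock: 34.7
position: [0.4599, 0.15, 0.1588]
tool_rot: [-3.141, -0.0, 1.9]
force: [0.3, 0.4, -1.2]
grip_width: 0.0125
finger_force: 59.3
t 34.7 pos [0.4599 0.15   0.1588] yaw 108.9 units [-0.01  0.02  1.73 -0.03] F [ 0.3  0.4 -1.2] w 0.0125
```

```bash
python3 -m creep '[[-0.01,0.01,0.8,-0.02,0],[-0.01,0.01,1.4,-0.02,0],[-0.01,0.01,1.55,-0.02,0],[-0.01,0.01,1.65,-0.02,0],[-0.01,0.01,1.68,-0.02,0]]'
python3 d.py .4609 .1499 .055 109.1
```

```text
clock: 35.33
position: [0.4612, 0.1499, 0.0588]
tool_rot: [3.14, 0.0, 1.905]
force: [-0.5, -0.1, -0.2]
grip_width: 0.0125
finger_force: 59.3
t 35.325 pos [0.4612 0.1499 0.0588] yaw 109.2 units [ 0.   -0.01  0.06  0.01] F [-0.5 -0.1 -0.2] w 0.0125
```

```bash
python3 -m creep '[[0,0,0.07,0,0],[0,0,0.07,0,0],[0,0,0.07,0,0.3],[0,0,0.07,0,0.4],[0,0,0.07,0,0.4]]'
python3 -m creep '[[0,0,-0.5,0,0.4],[0,0,-1.2,0,0.5],[0,0,-2,0,0.6],[0,0,-2.8,0,0.6],[0,0,-3,0,0.6]]'
python3 -m creep '[[0,0.8,0,1.2,0.6],[0,1.57,0,2.4,0.6],[0,1.57,0,3.6,0.6],[0,1.57,0,4.8,0.6],[0,1.57,0,6,0.6]]'
python3 -m creep '[[0,0,0,0.75,0.6],[0,0,0,0.75,0.6]]'
python3 d.py .5505 .181 .1 55.1
```

```text
clock: 35.95
position: [0.4608, 0.1497, 0.054]
tool_rot: [3.141, -0.0, 1.906]
force: [-0.2, -0.5, 0.2]
grip_width: 0.0343
finger_force: 0.0
clock: 36.58
position: [0.4615, 0.1501, 0.2364]
tool_rot: [3.138, 0.001, 1.906]
force: [-0.1, -0.4, -0.2]
grip_width: 0.0513
finger_force: 0.0
clock: 37.2
position: [0.5494, 0.1806, 0.2329]
tool_rot: [-3.141, 0.001, 1.063]
force: [0.1, 0.5, -0.5]
grip_width: 0.051
finger_force: 0.0
clock: 37.45
position: [0.5494, 0.1807, 0.2332]
tool_rot: [-3.141, 0.001, 0.964]
force: [-0.2, -0.1, 0.1]
grip_width: 0.0514
finger_force: 0.0
t 37.45 pos [0.5494 0.1807 0.2332] yaw 55.3 units [0.01 0.01 2.22 0.02] F [-0.2 -0.1  0.1] w 0.0514
```

```bash
python3 -m creep '[[0,0,0.8,0.02,0.6],[0,0,1.6,0.02,0.6],[0,0,2.2,0.02,0.6],[0,0,2.23,0.02,0.6],[0,0,2.23,0.02,0.6]]'
python3 -m creep '[[0,0,0,0,0],[0,0,0,0,0],[0,0,0,0,0],[0,0,0,0,0]]' 60
python3 -m creep '[[0,0,0,-1.2,0],[0,0,0,-2.4,0],[0,0,0,-3.6,0],[0,0,0,-4.8,0],[0,0,0,-6,0]]' 
python3 -m creep '[[0,0,0,-1.2,0],[0,0,0,-2.4,0],[0,0,0,-3,0],[0,0,0,-3,0],[0,0,0,-3,0]]'
python3 d.py .5507 .181 .098 127.2
python3 -m creep '[[0,0,0,0,0.6],[0,0,0,0,0.6],[0,0,-0.8,0,0.6],[0,0,-1.6,0,0.6],[0,0,-2.2,0,0.6]]'
python3 d.py .6145 -.1525 .1 40.5
```

```text
clock: 38.08
position: [0.5501, 0.1811, 0.1011]
tool_rot: [3.141, -0.001, 0.962]
force: [0.5, -0.8, 0.1]
grip_width: 0.0513
finger_force: 0.0
clock: 38.58
position: [0.5504, 0.1807, 0.1013]
tool_rot: [3.14, -0.001, 0.961]
force: [-1.0, -2.1, 10.1]
grip_width: 0.0129
finger_force: 59.2
clock: 39.2
position: [0.5507, 0.1806, 0.1013]
tool_rot: [3.139, 0.0, 1.803]
force: [2.0, -1.6, 6.9]
grip_width: 0.013
finger_force: 59.6
clock: 39.83
position: [0.5509, 0.1806, 0.1013]
tool_rot: [3.139, 0.001, 2.217]
force: [2.3, -2.4, 8.6]
grip_width: 0.013
finger_force: 59.8
t 39.825 pos [0.5509 0.1806 0.1013] yaw 127.0 units [ 0.01  0.    0.06 -0.02] F [ 2.3 -2.4  8.6] w 0.013
clock: 40.45
position: [0.5497, 0.1809, 0.234]
tool_rot: [3.141, 0.0, 2.218]
force: [0.5, 0.1, 0.1]
grip_width: 0.051
finger_force: 0.0
t 40.45 pos [0.5497 0.1809 0.234 ] yaw 127.1 units [-5.09 -2.49  2.23 10.82] F [0.5 0.1 0.1] w 0.051
```

```bash
python3 -m creep '[[-0.9,-0.45,0,1.2,0.6],[-1.8,-0.9,0,2.4,0.6],[-2.7,-1.3,0,3.6,0.6],[-3.6,-1.8,0,4.8,0.6],[-4.5,-2.2,0,6,0.6]]'
python3 d.py .6145 -.1525 .1 40.5
python3 -c "
from h import *
dies(('red','yellow'))
t=grab_frame('top');s=grab_frame('side')
a=cv2.resize(t[150:255,220:325],(400,400),interpolation=cv2.INTER_CUBIC)
b=cv2.resize(s[140:300,255:415],(400,400),interpolation=cv2.INTER_CUBIC)
cv2.imwrite('pics/r1.png',np.hstack([a,b]))
"
```

```text
clock: 41.08
position: [0.6068, -0.1165, 0.2323]
tool_rot: [-3.142, 0.0, 1.374]
force: [1.2, -0.1, 0.4]
grip_width: 0.0513
finger_force: 0.0
t 41.075 pos [ 0.6068 -0.1165  0.2323] yaw 78.7 units [-0.56  0.24  2.2   4.78] F [ 1.2 -0.1  0.4] w 0.0513
red ['side'] [ 0.6147 -0.1514  0.7043] yawdeg 40.4 res 0.64 npx [143]
```

View pics/r1.png

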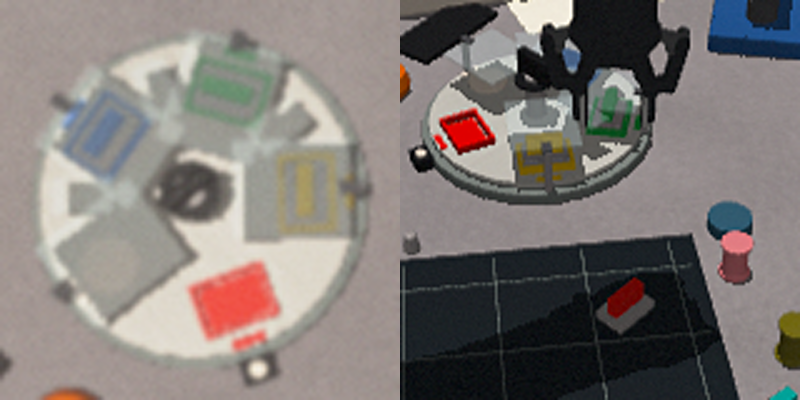

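Yellow, green and blue are seated, and the red nest is at the window. The red die hasn't moved.

```bash
python3 -m creep '[[-0.56,0.24,0,1.2,0.6],[-0.56,0.24,0,2.4,0.6],[-0.56,0.24,0,3.6,0.6],[-0.56,0.24,0,4.78,0.6],[-0.56,0.24,0,4.78,0.6]]'
python3 -m creep '[[0,0,0.8,0,0.6],[0,0,1.7,0,0.6],[0,0,2.5,0,0.6],[0,0,2.8,0,0.6],[0,0,2.8,0,0.6]]'
python3 d.py .6147 -.152 .027 40.5
```

```text
clock: 42.1
position: [0.6148, -0.149, 0.2323]
tool_rot: [3.141, 0.0, 0.715]
force: [0.4, -0.1, 0.6]
grip_width: 0.0513
finger_force: 0.0
clock: 42.72
position: [0.6147, -0.1496, 0.064]
tool_rot: [-3.141, 0.0, 0.714]
force: [-0.3, -0.3, 1.0]
grip_width: 0.0515
finger_force: 0.0
t 42.725 pos [ 0.6147 -0.1496  0.064 ] yaw 40.9 units [-0.03  0.03  0.62  0.05] F [-0.3 -0.3  1. ] w 0.0515
```

```bash
python3 -m creep '[[-0.03,0.03,0.62,0.04,0.6],[-0.03,0.03,0.62,0.04,0.6],[-0.03,0.03,0.62,0.04,0],[-0.03,0.03,0.62,0.04,0],[-0.03,0.03,0.62,0.04,0]]' 60
python3 -m creep '[[0,0,0,0,0],[0,0,-0.8,0,0],[0,0,-1.7,0,0],[0,0,-2.2,0,0],[0,0,-2.2,0,0]]'
python3 d.py .4609 .15 .16 109
```

```text
clock: 43.35
position: [0.6155, -0.1527, 0.0287]
tool_rot: [3.14, -0.001, 0.707]
force: [-0.6, -1.3, 10.4]
grip_width: 0.0124
finger_force: 59.1
clock: 43.98
position: [0.6158, -0.1528, 0.1622]
tool_rot: [3.138, -0.003, 0.707]
force: [-0.2, -0.7, -2.3]
grip_width: 0.0125
finger_force: 59.4
t 43.975 pos [ 0.6158 -0.1528  0.1622] yaw 40.5 units [ 1.31 -5.51  0.04 -8.56] F [-0.2 -0.7 -2.3] w 0.0125
```

```bash
python3 -m creep '[[0.2,-0.9,0,0,0],[0.4,-1.8,0,-1.2,0],[0.7,-2.8,0,-2.4,0],[0.9,-3.7,0,-3.6,0],[1.1,-4.6,0,-4.8,0]]'
python3 d.py .4609 .15 .16 109
```

```text
clock: 44.6
position: [0.4843, 0.1016, 0.1588]
tool_rot: [-3.141, 0.0, 1.383]
force: [0.5, 1.2, -1.5]
grip_width: 0.0122
finger_force: 59.4
t 44.6 pos [0.4843 0.1016 0.1588] yaw 79.2 units [ 0.72 -0.53 -0.02 -3.72] F [ 0.5  1.2 -1.5] w 0.0122
```

```bash
python3 -m creep '[[0.7,-0.52,0,-1.2,0],[0.7,-0.52,0,-2.4,0],[0.7,-0.52,0,-3.72,0],[0.7,-0.52,0,-3.72,0],[0.7,-0.52,0,-3.72,0]]'
python3 d.py .4609 .15 .055 109
```

```text
clock: 45.22
position: [0.463, 0.1472, 0.1587]
tool_rot: [-3.141, -0.0, 1.892]
force: [1.0, -0.2, -0.3]
grip_width: 0.0125
finger_force: 59.4
t 45.225 pos [0.463  0.1472 0.1587] yaw 108.4 units [ 0.05 -0.02  1.73 -0.08] F [ 1.  -0.2 -0.3] w 0.0125
```

```bash
python3 -m creep '[[0.05,-0.04,0.8,-0.07,0],[0.05,-0.04,1.2,-0.07,0],[0.05,-0.04,1.2,-0.07,0],[0.05,-0.04,1.2,-0.07,0]]'
python3 d.py .4609 .15 .055 109
```

```text
clock: 45.72
position: [0.4603, 0.1498, 0.0878]
tool_rot: [3.141, -0.0, 1.905]
force: [0.8, -0.1, -1.2]
grip_width: 0.0126
finger_force: 59.3
t 45.725 pos [0.4603 0.1498 0.0878] yaw 109.1 units [-0.    0.01  0.55  0.02] F [ 0.8 -0.1 -1.2] w 0.0126
```

```bash
python3 -m creep '[[0,0,0.2,0,0],[0,0,0.35,0,0],[0,0,0.45,0,0],[0,0,0.5,0,0],[0,0,0.5,0,0]]'
python3 d.py .4609 .15 .055 109
```

```text
clock: 46.35
position: [0.4597, 0.1496, 0.0568]
tool_rot: [-3.141, -0.0, 1.906]
force: [-0.4, 0.4, -1.1]
grip_width: 0.0124
finger_force: 59.3
t 46.35 pos [0.4597 0.1496 0.0568] yaw 109.2 units [-0.    0.02  0.03  0.03] F [-0.4  0.4 -1.1] w 0.0124
```

```bash
python3 -m creep '[[0,0.02,0.05,0,0],[0,0.02,0.05,0,0],[0,0.02,0.05,0,0.3],[0,0.02,0.05,0,0.4],[0,0.02,0.05,0,0.4]]'
python3 -m creep '[[0,0,-0.5,0,0.4],[0,0,-1.2,0,0.5],[0,0,-2,0,0.6],[0,0,-2.8,0,0.6],[0,0,-3,0,0.6]]'
python3 -m creep '[[0,0.8,0,-1.1,0.6],[0,1.57,0,-2.25,0.6],[0,1.57,0,-2.25,0.6],[0,1.57,0,-2.25,0.6]]'
python3 d.py .5507 .181 .1 127
python3 -c "
from h import *
s=grab_frame('side');cv2.imwrite('pics/r2.png',cv2.resize(s[140:225,250:370],(720,510),interpolation=cv2.INTER_CUBIC))"
```

```text
clock: 46.98
position: [0.461, 0.1499, 0.0539]
tool_rot: [3.142, -0.0, 1.906]
force: [0.4, -1.0, 0.6]
grip_width: 0.0344
finger_force: 0.0
clock: 47.6
position: [0.4618, 0.1503, 0.2363]
tool_rot: [3.138, 0.001, 1.906]
force: [0.9, -0.0, -0.1]
grip_width: 0.0515
finger_force: 0.0
clock: 48.1
position: [0.5492, 0.1809, 0.233]
tool_rot: [-3.14, -0.001, 2.22]
force: [-0.9, 0.3, -0.7]
grip_width: 0.0512
finger_force: 0.0
t 48.1 pos [0.5492 0.1809 0.233 ] yaw 127.2 units [-0.01  0.02  2.22  0.02] F [-0.9  0.3 -0.7] w 0.0512
```

View pics/r2.png

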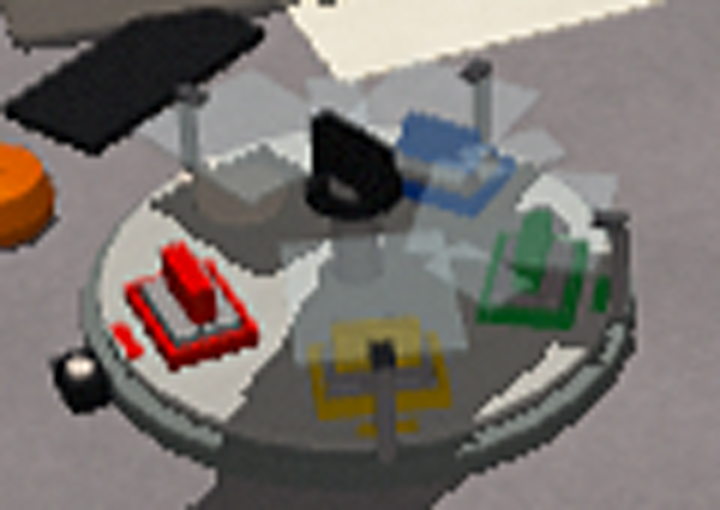

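All four cartridges are seated. Last turn: home to the window.

```bash
python3 -m creep '[[0,0.02,0.8,0.02,0.6],[0,0.02,1.6,0.02,0.6],[0,0.02,2.2,0.02,0.6],[0,0.02,2.22,0.02,0.6],[0,0.02,2.22,0.02,0.6]]'
python3 -m creep '[[0,0,0,0,0],[0,0,0,0,0],[0,0,0,0,0],[0,0,0,0,0]]' 60
python3 -m creep '[[0,0,0,-1.2,0],[0,0,0,-2.4,0],[0,0,0,-3.6,0],[0,0,0,-4.8,0],[0,0,0,-6,0]]' 
python3 -m creep '[[0,0,0,-1.2,0],[0,0,0,-2.4,0],[0,0,0,-3.02,0],[0,0,0,-3.02,0],[0,0,0,-3.02,0]]'
python3 d.py .5507 .181 .098 199.2
python3 -m creep '[[0,0,0,0,0.6],[0,0,0,0,0.6],[0,0,-0.8,0,0.6],[0,0,-1.6,0,0.6],[0,0,-2.2,0,0.6]]'
python3 -m creep '[[0,1,0,0,0.6],[0,2,0,0,0.6],[0,3,0,0,0.6],[0,3,0,0,0.6]]'
python3 d.py .5507 .181 .098 199.2
python3 -c "
from h import *
t=grab_frame('top');s=grab_frame('side')
a=cv2.resize(t[150:255,220:325],(400,400),interpolation=cv2.INTER_CUBIC)
b=cv2.resize(s[140:225,250:370],(400,283),interpolation=cv2.INTER_CUBIC)
o=np.zeros((400,800,3),np.uint8);o[:,:400]=a;o[:283,400:]=b;cv2.imwrite('pics/f.png',o)"
```

```text
clock: 48.78
position: [0.5512, 0.1819, 0.1022]
tool_rot: [3.14, 0.0, 2.217]
force: [0.3, 0.4, 0.2]
grip_width: 0.0513
finger_force: 0.0
clock: 49.28
position: [0.5506, 0.1811, 0.1018]
tool_rot: [-3.141, 0.001, 2.217]
force: [-8.0, -6.9, 18.0]
grip_width: 0.0129
finger_force: 60.2
clock: 49.9
position: [0.5506, 0.181, 0.1018]
tool_rot: [-3.14, 0.0, 3.06]
force: [-10.4, -5.7, 16.1]
grip_width: 0.0129
finger_force: 60.7
clock: 50.52
position: [0.5505, 0.1809, 0.1018]
tool_rot: [-3.14, -0.001, -2.807]
force: [-8.5, -7.3, 18.6]
grip_width: 0.0128
finger_force: 61.1
t 50.525 pos [0.5505 0.1809 0.1018] yaw -160.8 units [-0.    0.    0.06 -0.  ] F [-8.5 -7.3 18.6] w 0.0128
clock: 51.15
position: [0.551, 0.1819, 0.2347]
tool_rot: [3.141, 0.001, -2.806]
force: [0.6, -0.8, -0.1]
grip_width: 0.0514
finger_force: 0.0
clock: 51.65
position: [0.4886, 0.3564, 0.2333]
tool_rot: [3.139, 0.0, -2.799]
force: [0.1, -1.0, -0.3]
grip_width: 0.0513
finger_force: 0.0
t 51.65 pos [0.4886 0.3564 0.2333] yaw -160.4 units [ 0.01 -3.1   2.25  0.05] F [ 0.1 -1.  -0.3] w 0.0513
```

View pics/f.png

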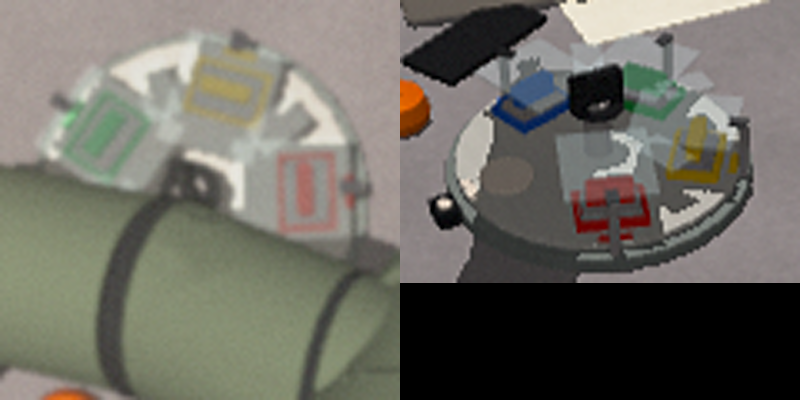

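```bash
python3 -c "
from h import *
print(proj('side',[(.461,.1497,.032)]), back('side',(283.6,192.4),.032))
bot.job_done()
print(status.observe()['clock'])"
```

```text
[[281.70368277 191.9247877 ]] [0.46677839 0.14647974]
the job is handed in; nothing more can be done
the job is handed in; nothing more can be done
```

The job is handed in at about 52 s: red, yellow, green and blue looked seated in their own nests in the last pictures, and the home disc measured about 7 mm from the middle of the window (limit 10 mm, rough estimate) with the gripper clear; the verdict was not shown.

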